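# Shut the draught shield of a carat balance and tare it

## Robot

A 7-joint arm with a two-finger parallel gripper is mounted at the origin on a cart in front of the work surface, level with it; the furniture and walls round the work are solid. World frame = base frame: x ahead of the robot, y to its left, z up, the work surface at z = 0. Lengths are in mm, angles in rad, forces in N, time in s.
With the tool pointing down it reaches from about 425 to 875 mm from the base axis. Payload 8.4 kg.
Tool frame: the origin (TCP) lies at the very end of the fingers, on their centre line; the grasp point (between the pads) lies 19 mm behind it; z points along the fingers, y is the direction in which the jaws open and shut (so a half turn about z gives the same grasp; the last joint's range is limited). The gripper opens to 85 mm and grips with 20 to 120 N. Pads are 22 mm wide; open, the fingers measure 114 mm over their backs; the gripper's body (76 mm by 85 mm) begins 54 mm behind the grasp point. The pads swing forward as they close: fully open they stand 13 mm farther back than shut.
Start: joints at [1.025, 0.333, 0.04, 1.465, -0.013, 1.343, -0.059], TCP at [280.828, -586.174, 231.308] pointing down, gripper open.
Joint ranges: [-2.58, 2.58], [-0.38, 2.09], [-1.3, 1.39], [0.25, 2.4], [-1.5, 4.64], [0.08, 2.09], [-2.65, 2.65]. Speed limits (rad/s): [2.22, 2.22, 2.79, 2.79, 3.14, 3.14, 3.14].

## Interface

Orientations are given as a unit quaternion [x, y, z, w].
In Python, from station import * gives the robot as it stands. The module is installed in compiled form; this text tells all that it offers.
- The arm moves only by the tool send_rows, never from a script. Its argument "steps" is a list that holds one entry, the list of rows, each a list of 5 numbers: the shift along the tool's x, y, z in cm, then the turn about the tool's z in rad, then the closure, from 0 (fully open) to 1 (shut). In form: [[[tx, ty, tz, twist, jaw], ...]]. A call has 1 to 8 rows; each row shifts and turns the pose as measured when the row begins, along the tool's axes as they then stand; what a row does not reach is not made up. A row lasts 1/12 s, in which the tool goes at most 41.7 mm and 7.16 degrees, less where a joint would pass 70% of its speed; a pose out of reach is approached as far as the arm can. A call with a gripper value outside its range is refused whole. The fingers move at their own pace and stop on an object; "grip_force" is the grip in N (left out, the last holds). Time passes only in rows, so rows that do not move let the fingers close. It gives the time, the measured TCP pose, the force and the opening at its end, in the units of the state.
- get_state(): the state, without advancing time (a new reading comes with each control period).
- get_image(name): name is "scene" or "top" or "wrist"; returns a dict with "pixels" (400x640x3 uint8, blue, green, red), "depth" (400x640 float32, mm along the optical axis (not along the pixel's ray), 0 where there is no reading), "K" (3x3 intrinsics, pixels), "k1" (the pictures are not rectified: a ray, as slopes to the right and down, at radius r is drawn at 1 + k1 r^2 times it, then the intrinsics apply), "world_from_camera" (4x4, takes a point from camera to world coordinates). Camera axes: x right, y up, looking along -z (the intrinsics and any distortion apply to the point x, -y, -z); pixel columns grow to the right and rows downward; lengths in mm; the calibration is good to about 2 mm. A picture is of the moment at which its call begins.
- finish_job(): hands the job in, once; it reports no verdict.
Trained networks look in a picture, given as the dict that the camera call returned (one of the last four; its "shot" number tells which), for a name from the list of things; names that differ only in an ending like _2 or _b are one class to them, and where a whole thing is asked for, a point or a joint stands for the part that bears it (a point fixed in the world has none). Each returns a list of dicts, best first, with "confidence" (0 to 1); they miss things now and then, are a little off and sometimes report something else, mostly with a low value. They report only what shows in the picture. A call takes as long as a camera call.
- recognise(target, picture): "position" ([x, y, z] in mm, in world coordinates, good to about 4 mm: the middle of the surface that is visible of it).
- silhouettes(target, picture): "region" (400x640 bool, what is visible of it).
The state is a dict: "t": time; "q": joint angles; "qd": joint speeds; "joint_torque": joint torques, N m; "tool_pos": TCP position; "orientation": TCP orientation; "wrist_force": force on the tool from outside, world axes, zero at the start; "torque": the same for the moment, N m; "opening": finger opening in mm.
Only numpy, scipy, OpenCV 4.12 (cv2) and the standard library are available. Lean on these libraries where they do the work, as an engineer would, in place of code of your own. Each camera call takes 0.05 s, during which the arm holds its last target.

## Task

A small dish stands on the pan of the carat balance and both glass side doors of its draught shield have been left open. With the fingertips, gently push both doors fully shut by their handles, without slamming them, and only then press the long tare key all the way down and let it come up again. Do not touch the dish, do not press the round power key, and leave the things lying round the balance where they are.

Things in the scene. Friction and masses are not known exactly. Their poses are not given: they have to be found in the camera images.
- balance: Carat balance, heavy and fixed, 102 mm deep (x), 216 wide (y), 137 high. Origin on the board under its middle; x to its rear, y to its left seen from the front, z up. Its left part carries the glass draught shield: x = -36 to 49 mm, y = -5 to 103 mm, 137 mm high. Its right part is a low panel 32 mm high (display to 42 mm) with two keys. Round pan (50 mm, top 50 mm high) at x = -1, y = 49.
- door_left (a joint): How far the left (+y) glass door is open, in m: 0 fully shut (firm stop), 0.036 fully open. It slides along the balance's x: to the rear (+x) to open, to the front (-x) to shut, and stays where it is left; 1 N of friction, 100 g.
- door_left_handle (a point): Centre of the black upright handle blade at the front end of the left door; moves with it. Blade 8 mm thick along the balance's x, 24 mm along y (towards +y), 48 mm high, its top 129 mm above the board. This point is 105 mm above the board and 13 mm out from the pane, which runs 58 mm to the rear of it; behind the blade, beside the pane, the space is free.
- door_right (a joint): How far the right (-y) glass door is open; mirror image of the left one: 0 fully shut, 0.036 fully open, slides to the front (-x of the balance) to shut, 1 N of friction.
- door_right_handle (a point): Centre of the handle blade of the right door, mirror image of the left one (it stands out towards the balance's -y, over the low panel with the display, which is at most 42 mm high).
- tare_key (a joint): How far the tare key is pressed, in m: 0 up, 0.004 fully down. It is sprung: begins to move at about 1 N, fully down at about 4 N, and comes up by itself when released.
- tare_top (a point): Centre of the top of the tare key, the long white bar key (34 mm along x, 18 mm along y) at x = 16, y = -90 mm of the balance, the rear one of the two keys on the right of the panel; 39 mm above the board when up, 7 mm proud of the panel; pressed straight down. The shield's right door handle stands out to 61 mm left of this point, up to 129 mm high.
- power_key (a joint): How far the power key is pressed, in m: 0 up, 0.004 down. Not to be pressed.
- power_top (a point): Centre of the top of the power key, the round white key (18 mm) 50 mm in front of the tare key.
- dish: The small blue round dish (37 mm wide, 22 mm high) that stands loose on the pan; origin in the centre of its underside.
- tweezers: Steel tweezers (130 x 15 x 8 mm) lying to the right of the balance; origin at the centre of the underside, long axis x.
- eye_loupe: White round eye loupe (31 mm wide, 19 mm high) to the left of the balance; origin at the centre of its underside.
- small_box: Small purple ring box (40 x 46 x 32 mm) on the board, left and behind; origin at the centre of its underside.
- pliers: Pliers (140 x 47 x 11 mm) lying on the board, right and behind; origin at the centre of the underside, long axis x.
- burnishing_tool: Burnisher with a turned wooden handle (118 x 17 x 17 mm) lying on the board, left and behind; origin at the centre of the underside, long axis x.

How it is judged (in metres and radians):
On the way, in this order (a step that is already met when the one before it is completed fails the run):
1. both glass doors are fully shut (value of joint each of door_left, door_right below 0.002 m), for 0.2 s.
2. with the doors shut, the tare key is pressed all the way down (all of step 1 and value of joint tare_key above 0.003 m), for 0.1 s.
At the end, for the whole second after the job is handed in: Both doors are shut to within 2 mm, the tare key has been pressed at least 3 mm and is up again (less than 1 mm), the power key is up, the dish stands upright on the pan within 6 mm of where it was, and the tweezers, loupe, box, pliers and burnisher are within 15 mm of where they were (all of step 1 and value of joint each of tare_key, power_key below 0.001 m and distance of dish from where it was at the start of the episode below 0.006 m and angle between dish's own z axis and vertical below 0.1 rad and linear speed of dish below 0.02 m/s and distance of each of tweezers, eye_loupe, small_box, pliers, burnishing_tool from where it was at the start of the episode below 0.015 m); the robot touches nothing.
It fails at once if the tare key is pressed (over 1.5 mm) while a door is open by more than 2 mm (value of joint tare_key above 0.0015 m and not (value of joint each of door_left, door_right below 0.002 m)).
It fails at once if the power key is pressed (over 1.5 mm) (value of joint power_key above 0.0015 m).
It fails at once if the balance is handled roughly: a door moves faster than 0.35 m/s, or the fingers push on the balance with more than 40 N (velocity of joint any of door_left, door_right below -0.35 m/s or contact force between the fingers and balance above 40 N).
It fails at once if the dish is touched by the robot, or is moved by more than 6 mm or lifted (contact force between any of the arm, the fingers and dish above 0.3 N or distance of dish from where it was at the start of the episode above 0.006 m).
It fails at once if something lying round the balance is moved by more than 15 mm or lifted (distance of any of tweezers, eye_loupe, small_box, pliers, burnishing_tool from where it was at the start of the episode above 0.015 m).
It also fails if it takes over 48 s, if anything falls off the work surface, if the arm or the gripper's body presses on something with over 40 N, if the wrist force passes 120 N, or if a joint passes its speed limit or range.

## Working session

There is one attempt and no reset: what is moved stays moved. The work goes in short steps, Python scripts to look and compute and a tool call to move; the robot and the scene stay as the last step left them, time stands still between calls to the robot, and variables do not carry over. Pictures are saved under pics/ and viewed, and the job is handed in when it is done.

Besides the shell and the picture viewer there is one more tool, called after "Emit:" as a command line: name --argument value ..., lists and objects as JSON in quotes. send_rows: Moves the arm, as the interface text tells. Its arguments: {"type":"object","properties":{"steps":{"type":"array","items":{"type":"array","items":{"type":"array","items":{"type":"number"}}}},"grip_force":{"type":"number"}},"required":["steps"]}

```bash
mkdir -p pics; cat > h.py <<'E'
from station import *
import numpy as np, cv2
def px2w(im,u,v,d=None):
    K=im["K"];k1=im["k1"]
    if d is None: d=im["depth"][int(v),int(u)]
    a=(u-K[0,2])/K[0,0]; b=(v-K[1,2])/K[1,1]
    x,y=a,b
    for _ in range(20):
        s=1+k1*(x*x+y*y); x,y=a/s,b/s
    return (im["world_from_camera"]@np.array([x*d,-y*d,-d,1]))[:3]
def cloud(im):
    K=im["K"];k1=im["k1"];d=im["depth"].astype(float)
    v,u=np.mgrid[0:400,0:640]
    a=(u-K[0,2])/K[0,0]; b=(v-K[1,2])/K[1,1]
    x,y=a.copy(),b.copy()
    for _ in range(20):
        s=1+k1*(x*x+y*y); x,y=a/s,b/s
    P=np.stack([x*d,-y*d,-d,np.ones_like(d)],-1)@im["world_from_camera"].T
    P=P[...,:3]; P[d==0]=np.nan
    return P
E
python3 - <<'E'
from h import *
s=get_state()
for k in ("t","q","tool_pos","orientation","wrist_force","opening"): print(k,s[k])
for n in ("scene","top"):
    im=get_image(n); cv2.imwrite(f"pics/{n}0.png",im["pixels"])
    print(n,im["K"],im["k1"],im["world_from_camera"])
    for t in ("balance","door_left_handle","door_right_handle","tare_top","power_top","dish"):
        print(t,[(np.round(r["position"],1),round(r["confidence"],2)) for r in recognise(t,im)[:3]])
E
```

```text
t 0.0
q [ 1.02480284  0.33388078  0.03987727  1.46629453 -0.01339991  1.34330347
 -0.05848721]
tool_pos [ 280.61849188 -585.78576474  230.42940577]
orientation [ 9.75151118e-01  2.21539255e-01 -2.32735885e-04 -7.75911499e-04]
wrist_force [ 1.03575585 -1.30889408  0.05523636]
opening 85.32224160959915
scene [[503.54266101   0.         323.25730622]
 [  0.         503.54266101 201.56662839]
 [  0.           0.           1.        ]] -0.027213112366574622 [[-6.44525774e-01  5.19154934e-01 -5.61306228e-01 -1.50680679e+02]
 [-7.64356871e-01 -4.19669561e-01  4.89526336e-01  6.12252779e+02]
 [ 1.85768744e-02  7.44550612e-01  6.67307489e-01  8.56147328e+02]
 [ 0.00000000e+00  0.00000000e+00  0.00000000e+00  1.00000000e+00]]
balance [(array([413.3, -78.2,  66.9]), 0.97)]
door_left_handle [(array([ 441.6, -225.1,   40.8]), 0.6), (array([456.3, -37.6, 104. ]), 0.57)]
door_right_handle []
tare_top [(array([ 436.1, -224.6,   39.4]), 0.39)]
power_top []
dish [(array([ 423.5, -156.1,  127.9]), 0.33)]
top [[443.13013202   0.         315.99690715]
 [  0.         443.13013202 199.40858119]
 [  0.           0.           1.        ]] -0.012514783737725022 [[-4.59681632e-03  9.95970815e-01 -8.95600624e-02  3.99798892e+02]
 [-9.99794915e-01 -6.34388245e-03 -1.92323245e-02  3.54925817e+01]
 [-1.97229925e-02  8.94532876e-02  9.95795718e-01  1.00838428e+03]
 [ 0.00000000e+00  0.00000000e+00  0.00000000e+00  1.00000000e+00]]
balance [(array([ 432.6, -121. ,  104. ]), 0.69)]
door_left_handle [(array([458.6, -40.4, 128.7]), 0.48)]
door_right_handle [(array([ 436.2, -141.9,  130.8]), 0.46), (array([ 563.1, -166.9,    7.3]), 0.23)]
tare_top [(array([ 438.7, -226.9,   37.7]), 0.41), (array([539.1, 185.8,  31.4]), 0.18)]
power_top [(array([ 390.7, -226. ,   38.3]), 0.44), (array([538.4, 186.8,  29.9]), 0.43)]
dish []
```

View pics/scene0.png

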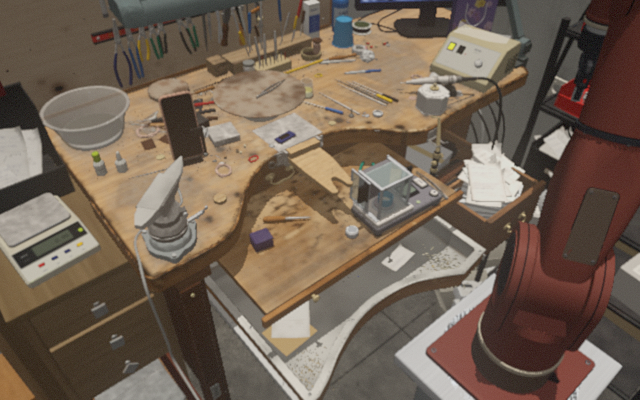

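View pics/top0.png

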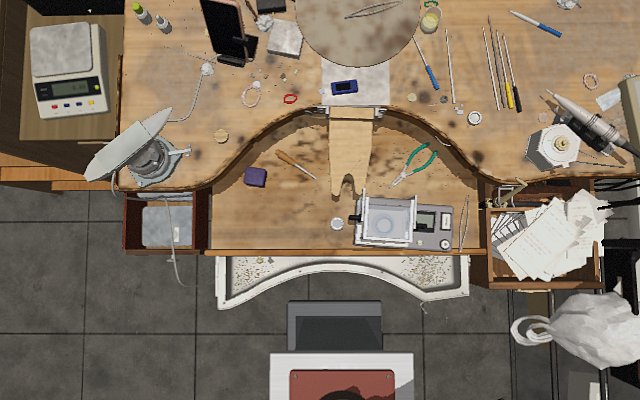

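```bash
python3 - <<'E'
from h import *
im=get_image("top"); p=im["pixels"][180:265,315:480]
cv2.imwrite("pics/topz.png",cv2.resize(p,None,fx=4.8,fy=4.8,interpolation=cv2.INTER_CUBIC))
P=cloud(im); np.save("P.npy",P)
Z=P[...,2]
m=np.zeros_like(Z,np.uint8)
v=np.clip(np.nan_to_num(Z),0,150)/150*255
cv2.imwrite("pics/topzz.png",cv2.applyColorMap(cv2.resize(v[180:265,315:480].astype(np.uint8),None,fx=4.8,fy=4.8,interpolation=cv2.INTER_NEAREST),cv2.COLORMAP_JET))
for t in ("balance","door_left","door_left_handle","door_right","tare_key","power_key","tweezers","eye_loupe"):
    for r in silhouettes(t,im)[:2]:
        R=r["region"]; vs,us=np.where(R); Q=P[R]; Q=Q[~np.isnan(Q[:,0])]
        print(t,round(r["confidence"],2),R.sum(),(us.min(),us.max(),vs.min(),vs.max()),np.round(np.median(Q,0),1),Q.min(0).round(),Q.max(0).round())
E
```

```text
balance 0.97 4867 (np.int64(347), np.int64(452), np.int64(188), np.int64(251)) [ 429.6 -116.7   99.1] [ 373. -246.   -3.] [501. -11. 140.]
door_left_handle 0.57 199 (np.int64(348), np.int64(364), np.int64(190), np.int64(222)) [455.  -37.3 127.8] [435. -43.  -1.] [498. -11. 137.]
door_left_handle 0.44 96 (np.int64(441), np.int64(448), np.int64(215), np.int64(228)) [ 437.9 -226.5   38.1] [ 423. -234.   32.] [ 451. -218.   42.]
door_right 0.73 397 (np.int64(244), np.int64(267), np.int64(166), np.int64(187)) [540.6 190.   31.4] [519. 166.  -5.] [567. 221.  38.]
door_right 0.51 130 (np.int64(410), np.int64(426), np.int64(196), np.int64(228)) [ 429.8 -143.1  129.6] [ 421. -173.   35.] [ 484. -138.  136.]
tare_key 0.71 141 (np.int64(440), np.int64(449), np.int64(213), np.int64(228)) [ 438.  -226.7   37.8] [ 423. -236.   30.] [ 456. -217.   42.]
power_key 0.59 36 (np.int64(441), np.int64(447), np.int64(241), np.int64(247)) [ 388.2 -223.9   38.1] [ 382. -230.   33.] [ 395. -217.   41.]
tweezers 0.66 42 (np.int64(459), np.int64(462), np.int64(237), np.int64(249)) [ 389.8 -268.3    3.8] [ 376. -274.   -5.] [ 403. -265.   10.]
eye_loupe 0.65 149 (np.int64(330), np.int64(343), np.int64(217), np.int64(230)) [435.7  10.2  17.5] [420.  -6.   9.] [449.  24.  22.]
```

View pics/topz.png

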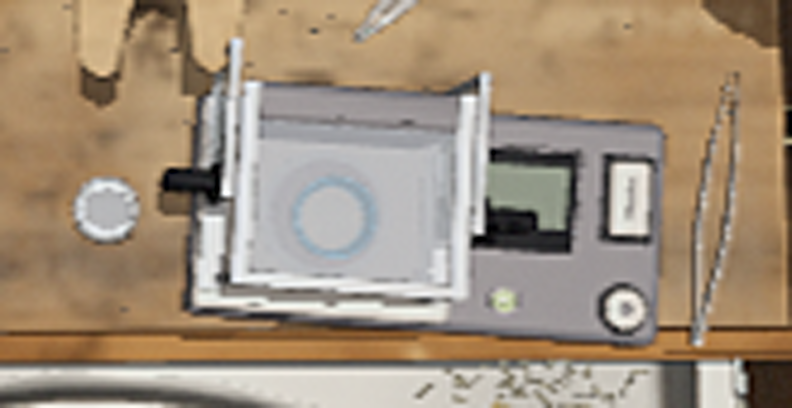

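View pics/topzz.png

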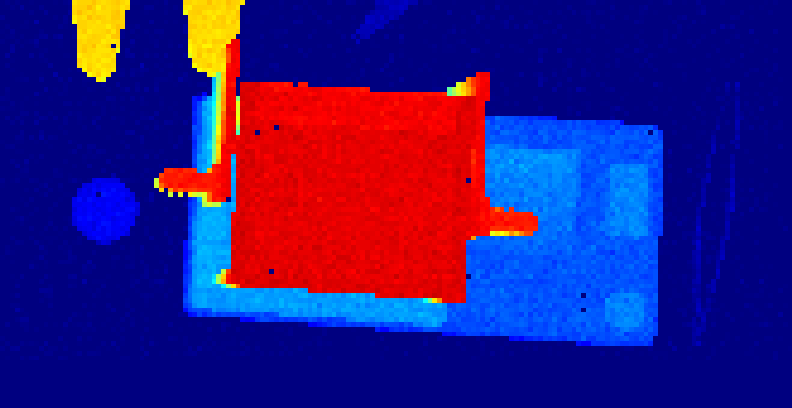

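```bash
python3 - <<'E'
from h import *
P=np.load("P.npy")
X,Y,Z=P[...,0],P[...,1],P[...,2]
B=(X>330)&(X<520)&(Y>-260)&(Y<0)
# front/rear edge of shield roof per column
roof=B&(Z>131)&(Z<145)
f=[];r=[];
for u in range(362,412):
    q=P[:,u][roof[:,u]]
    if len(q)>10: f.append(q[q[:,0].argmin()]); r.append(q[q[:,0].argmax()])
for n,e in (("roof front",f),("roof rear",r)):
    e=np.array(e); e=e[4:-6]; c=np.polyfit(e[:,1],e[:,0],1); print(n,"slope",c[0],"x@-100",np.polyval(c,-100),len(e), "resid",np.std(e[:,0]-np.polyval(c,e[:,1])))
low=B&(Z>24)&(Z<60)
f=[];r=[]
for u in range(356,452):
    q=P[:,u][low[:,u]]
    if len(q)>5: f.append(q[q[:,0].argmin()])
    if u>424 and len(q)>5: r.append(q[q[:,0].argmax()])
for n,e in (("base front",f),("base rear",r)):
    e=np.array(e)[2:-3]; c=np.polyfit(e[:,1],e[:,0],1); print(n,"slope",c[0],"x@-130",np.polyval(c,-130),"x@-230",np.polyval(c,-230),e[:,2].mean())
R=[]
for v in range(207,248):
    q=P[v][low[v]]
    if len(q)>5: R.append(q[q[:,1].argmin()])
R=np.array(R)[3:-4]; c=np.polyfit(R[:,0],R[:,1],1); print("right slope",c, "y@420",np.polyval(c,420))
L=[]
for v in range(207,242):
    q=P[v][low[v]]
    if len(q)>5: L.append(q[q[:,1].argmax()])
L=np.array(L)[3:-4]; c=np.polyfit(L[:,0],L[:,1],1); print("left slope",c, "y@420",np.polyval(c,420))
# handles: z 120..133
H=B&(Z>122)&(Z<133.5)
for lo,hi in ((-40,0),(-175,-145)):
    q=P[H&(Y>lo)&(Y<hi)]; print(lo,len(q),q.min(0).round(1),q.max(0).round(1),np.median(q,0).round(1))
# bench pin
q=P[(X>460)&(X<560)&(Y>-70)&(Y<60)&(Z>80)&(Z<125)]; print("pin",q.min(0),q.max(0),np.median(q,0))
for y in range(-45,60,8):
    s=q[abs(q[:,1]-y)<4]; 
    if len(s): print(y,s[:,0].min().round(),s[:,2].min().round(),s[:,2].max().round())
E
```

```text
roof front slope 0.07074998122903903 x@-100 396.50449081778 40 resid 0.5212877164895411
roof rear slope 0.07936256514940764 x@-100 477.78833015863313 40 resid 1.039649782837821
base front slope 0.07632741789989357 x@-130 380.1908080260002 x@-230 372.5580662360108 28.03312474624829
base rear slope 0.06490067325185536 x@-130 478.838118636517 x@-230 472.34805131133146 28.77486855107549
right slope [-8.16587344e-02 -2.08170135e+02] y@420 -242.46680357436867
left slope [-0.18324459 46.39734567] y@420 -30.56538273526131
-40 91 [401.8 -39.8 122.4] [498.9 -11.  133.4] [445.3 -32.5 129. ]
-175 45 [ 422.8 -165.   123.3] [ 484.2 -145.2  133.1] [ 426.8 -154.9  127.6]
pin [461.04206063 -54.97202184  80.66446655] [559.88457559  25.81257455 123.2355377 ] [533.53245846 -15.54559738 100.76893363]
-45 470.0 87.0 105.0
-37 461.0 81.0 123.0
-29 492.0 90.0 105.0
-21 518.0 88.0 105.0
-13 534.0 92.0 106.0
-5 528.0 89.0 106.0
3 502.0 91.0 106.0
11 489.0 91.0 106.0
19 491.0 94.0 104.0
27 514.0 90.0 104.0
```

```bash
cat >> h.py <<'E'
TH=-0.073; O=np.array([429.3,-136.0])
def b2w(x,y): c,s=np.cos(TH),np.sin(TH); return O+np.array([c*x-s*y,s*x+c*y])
def w2b(X,Y): c,s=np.cos(TH),np.sin(TH); d=np.array([X,Y])-O; return np.array([c*d[0]+s*d[1],-s*d[0]+c*d[1]])
def yaw(s):
    q=s["orientation"]; return 2*np.arctan2(q[1],q[0])
def go(x,y,z,yw=1.498):
    s=get_state(); p=s["tool_pos"]; a=yaw(s); d=np.array([x,y,z])-p
    t=np.array([np.cos(a)*d[0]+np.sin(a)*d[1], np.sin(a)*d[0]-np.cos(a)*d[1], -d[2]])/10
    print("t",round(s["t"],2),"pos",p.round(1),"body",w2b(p[0],p[1]).round(1),"yaw",round(a,3),"F",np.round(s["wrist_force"],1),"shift cm",t.round(2),"twist",round(-(yw-a),3))
E
python3 - <<'E'
from h import *
P=np.load("P.npy")
X,Y,Z=P[...,0],P[...,1],P[...,2]
b=np.stack(w2b(X.ravel(),Y.ravel())).reshape(2,*X.shape) if False else None
c,s=np.cos(TH),np.sin(TH); dx,dy=X-O[0],Y-O[1]; bx=c*dx+s*dy; by=-s*dx+c*dy
for m in ((by>108)&(by<128)&(Z>118)&(Z<134)&(bx>-40)&(bx<60), (by<-12)&(by>-32)&(Z>118)&(Z<134)&(bx>-40)&(bx<60)):
    print(m.sum()); v=np.where(m)
    print("bx",bx[m].min().round(1),np.median(bx[m]).round(1),bx[m].max().round(1),"by",by[m].min().round(1),by[m].max().round(1))
    print(np.c_[bx[m],by[m],Z[m]].round(0).astype(int).tolist())
E
```

```text
40
bx 1.7 5.7 10.1 by 108.2 125.7
[[9, 124, 126], [9, 122, 125], [9, 120, 127], [9, 118, 130], [10, 116, 126], [10, 114, 127], [10, 112, 126], [7, 126, 122], [7, 124, 128], [7, 122, 128], [7, 120, 129], [8, 118, 126], [8, 116, 128], [8, 114, 128], [8, 112, 131], [8, 110, 129], [8, 108, 129], [5, 126, 126], [5, 124, 128], [5, 122, 128], [5, 120, 127], [6, 118, 128], [6, 116, 129], [6, 114, 131], [6, 112, 130], [6, 110, 129], [3, 124, 126], [3, 122, 130], [4, 120, 127], [3, 118, 132], [4, 116, 130], [4, 114, 128], [4, 112, 127], [4, 110, 129], [2, 119, 124], [2, 117, 119], [2, 115, 124], [2, 113, 122], [2, 111, 122], [2, 110, 125]]
40
bx -6.3 -2.4 3.0 by -29.4 -12.0
[[3, -16, 125], [3, -19, 125], [0, -13, 129], [1, -15, 127], [1, -17, 128], [1, -19, 125], [1, -21, 127], [1, -23, 126], [1, -25, 127], [1, -27, 127], [-1, -13, 129], [-1, -14, 131], [-1, -18, 125], [-1, -19, 128], [-1, -21, 129], [-1, -23, 129], [-1, -25, 127], [-1, -27, 129], [0, -29, 129], [-3, -13, 128], [-3, -15, 128], [-3, -16, 131], [-3, -19, 130], [-3, -21, 128], [-3, -23, 128], [-3, -25, 128], [-2, -27, 127], [-2, -29, 129], [-5, -12, 125], [-5, -14, 125], [-5, -16, 126], [-5, -18, 126], [-5, -20, 123], [-5, -21, 127], [-5, -23, 131], [-5, -25, 126], [-4, -27, 127], [-4, -29, 126], [-6, -27, 120], [-6, -29, 122]]
```

Emit:
send_rows --steps '[[[0,0,0,-0.124,1],[0,0,0,-0.124,1],[0,0,0,-0.124,1],[0,0,0,-0.124,1],[0,0,0,-0.124,1],[0,0,0,-0.124,1],[0,0,0,-0.124,1],[0,0,0,-0.124,1]]]' --grip_force 60

```text
t: 1.82
tool_pos: [281.0, -586.1, 231.3]
orientation: [0.749, 0.663, -0.0, -0.0]
wrist_force: [-0.6, 0.1, -0.1]
opening: -0.1
```

```bash
python3 -c "
from h import *
w=b2w(31,120);print(w);go(w[0],w[1],200)"
```

```text
[468.96965891 -18.58058865]
t 1.82 pos [ 281.  -586.1  231.3] body [-115.1 -459.7] yaw 1.449 F [-0.6  0.1 -0.1] shift cm [58.62 11.75  3.13] twist -0.049
```

Emit:
send_rows --steps '[[[3.4,0.7,0,0,1],[3.4,0.7,0,0,1],[3.4,0.7,0,0,1],[3.4,0.7,0,0,1],[3.4,0.7,0,0,1],[3.4,0.7,0,0,1],[3.4,0.7,0,0,1],[3.4,0.7,0,0,1]]]'

```text
t: 2.48
tool_pos: [365.1, -319.5, 228.8]
orientation: [0.75, 0.662, -0.002, 0.0]
wrist_force: [1.9, -0.4, 0.9]
opening: 0.1
```

```bash
python3 -c "
from h import *
w=b2w(31,120);print(w);go(w[0],w[1],200)"
```

```text
[468.96965891 -18.58058865]
t 2.48 pos [ 365.1 -319.5  228.8] body [ -50.6 -187.7] yaw 1.446 F [ 1.9 -0.4  0.9] shift cm [31.15  6.57  2.88] twist -0.052
```

Emit:
send_rows --steps '[[[3.4,0.7,0,-0.01,1],[3.4,0.7,0,-0.01,1],[3.4,0.7,0,-0.01,1],[3.4,0.7,0,-0.01,1],[3.4,0.7,0,-0.01,1],[3.4,0.7,0,0,1],[3.4,0.7,0,0,1],[3.4,0.7,0,0,1]]]'

```text
t: 3.15
tool_pos: [447.7, -40.3, 229.5]
orientation: [0.732, 0.681, -0.002, 0.004]
wrist_force: [0.4, 0.2, -0.4]
opening: 0.0
```

```bash
python3 -c "
from h import *
w=b2w(31,120);print(w);go(w[0],w[1],170)"
```

```text
[468.96965891 -18.58058865]
t 3.15 pos [447.7 -40.3 229.5] body [11.4 96.8] yaw 1.498 F [ 0.4  0.2 -0.4] shift cm [2.32 1.96 5.95] twist -0.0
```

Emit:
send_rows --steps '[[[1.2,1.0,0.5,0,1],[1.1,0.9,1.5,0,1],[0.1,0,2.0,0,1],[0,0,1.8,0,1],[0,0,0,0,1]]]'

```text
t: 3.57
tool_pos: [472.5, -6.0, 172.6]
orientation: [0.727, 0.686, 0.001, 0.007]
wrist_force: [-0.6, -0.4, -0.7]
opening: -0.0
```

```bash
python3 -c "
from h import *
w=b2w(31,120);print(w);go(w[0],w[1],110)
for n in ('wrist','top','scene'):
    im=get_image(n); cv2.imwrite(f'pics/{n}1.png',im['pixels'])
    if n=='top':
        cv2.imwrite('pics/top1z.png',cv2.resize(im['pixels'][150:265,315:480],None,fx=4.8,fy=4.8,interpolation=cv2.INTER_CUBIC))
    if n=='scene':
        cv2.imwrite('pics/scene1z.png',cv2.resize(im['pixels'][100:260,320:480],None,fx=3.7,fy=3.7,interpolation=cv2.INTER_CUBIC))
"
```

```text
[468.96965891 -18.58058865]
t 3.57 pos [472.5  -6.  172.6] body [ 33.6 132.8] yaw 1.512 F [-0.6 -0.4 -0.7] shift cm [-1.28 -0.28  6.26] twist 0.014
```

View pics/wrist1.png

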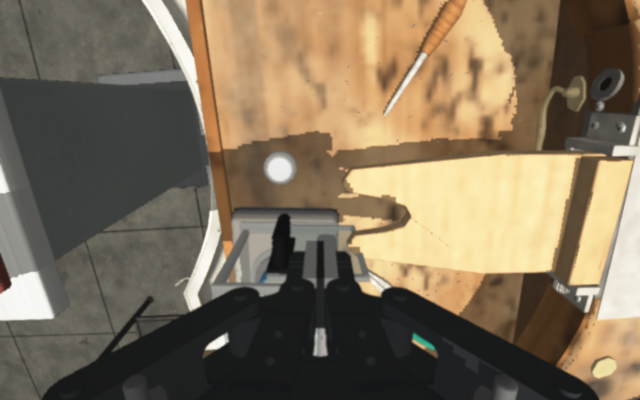

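View pics/scene1z.png

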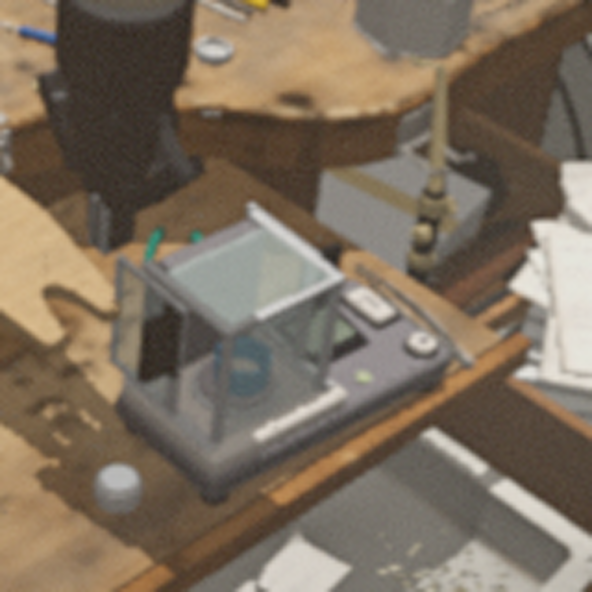

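Emit:
send_rows --steps '[[[-1.0,-0.2,1.5,0.01,1],[0,0,1.5,0,1],[0,0,1.5,0,1],[0,0,0,0,1],[0,0,0,0,1]]]'

```text
t: 4.13
tool_pos: [476.4, -19.8, 137.4]
orientation: [0.733, 0.68, 0.005, 0.013]
wrist_force: [0.9, 0.2, -0.1]
opening: -0.2
```

```bash
python3 -c "
from h import *
w=b2w(31,120);print(w);go(w[0],w[1],110)"
```

```text
[468.96965891 -18.58058865]
t 4.13 pos [476.4 -19.8 137.4] body [ 38.5 119.3] yaw 1.496 F [ 0.9  0.2 -0.1] shift cm [ 0.06 -0.75  2.74] twist -0.002
```

Emit:
send_rows --steps '[[[0,0.3,0.9,0,1],[0,0.2,0.9,0,1],[0,0,0.6,0,1],[0,0,0.2,0,1],[0,0,0,0,1]]]'

```text
t: 4.55
tool_pos: [485.1, -21.2, 113.0]
orientation: [0.733, 0.68, 0.007, 0.015]
wrist_force: [0.6, -0.1, 1.1]
opening: 0.1
```

```bash
python3 -c "
from h import *
w=b2w(31,120);print(w);go(w[0],w[1],110)
im=get_image('wrist'); cv2.imwrite('pics/wrist2.png',im['pixels'])"
```

```text
[468.96965891 -18.58058865]
t 4.55 pos [485.1 -21.2 113. ] body [ 47.3 118.5] yaw 1.495 F [ 0.6 -0.1  1.1] shift cm [ 0.14 -1.63  0.3 ] twist -0.003
```

View pics/wrist2.png

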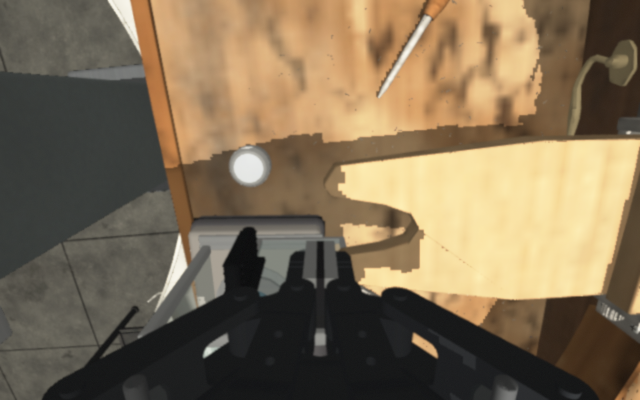

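Emit:
send_rows --steps '[[[0.1,-0.7,0.2,0,1],[0.05,-0.7,0.1,0,1],[0,-0.4,0,0,1],[0,-0.3,0,0,1],[0,-0.3,0,0,1]]]'

```text
t: 5.02
tool_pos: [459.4, -17.2, 109.5]
orientation: [0.733, 0.68, 0.007, 0.016]
wrist_force: [1.8, -0.5, -0.9]
opening: -0.2
```

```bash
python3 -c "
from h import *
w=b2w(-11.5,120);print(w);go(w[0],w[1],110)"
```

```text
[426.58284988 -15.48084345]
t 5.02 pos [459.4 -17.2 109.5] body [ 21.3 120.7] yaw 1.496 F [ 1.8 -0.5 -0.9] shift cm [-0.08 -3.28 -0.05] twist -0.002
```

Contact about now (1.8 N). Continue slowly.

Emit:
send_rows --steps '[[[0,-0.35,0,0,1],[0,-0.35,0,0,1],[0,-0.35,0,0,1],[0,-0.35,0,0,1],[0,-0.35,0,0,1]]]'

```text
t: 5.43
tool_pos: [440.8, -15.8, 109.7]
orientation: [0.733, 0.68, 0.008, 0.017]
wrist_force: [0.9, 0.6, -0.3]
opening: -0.1
```

```bash
python3 -c "
from h import *
w=b2w(-11.5,120);print(w);go(w[0],w[1],110)
im=get_image('wrist'); cv2.imwrite('pics/wrist3.png',im['pixels'])"
```

```text
[426.58284988 -15.48084345]
t 5.43 pos [440.8 -15.8 109.7] body [  2.7 120.7] yaw 1.496 F [ 0.9  0.6 -0.3] shift cm [-0.07 -1.42 -0.03] twist -0.002
```

View pics/wrist3.png

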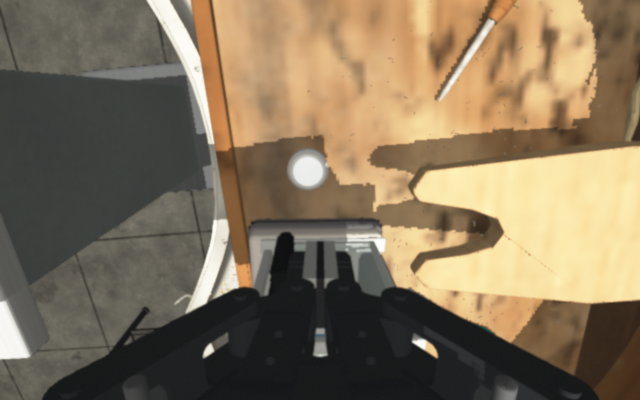

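Emit:
send_rows --steps '[[[0,-0.3,0,0,1],[0,-0.3,0,0,1],[0,-0.2,0,0,1],[0,-0.2,0,0,1]]]'

```text
t: 5.82
tool_pos: [430.3, -15.1, 109.7]
orientation: [0.733, 0.68, 0.008, 0.017]
wrist_force: [11.9, -2.5, -5.6]
opening: 0.3
```

Emit:
send_rows --steps '[[[0,-0.15,0,0,1],[0,-0.15,0,0,1],[0,-0.15,0,0,1]]]'

```text
t: 6.07
tool_pos: [430.6, -15.1, 110.8]
orientation: [0.733, 0.68, 0.013, 0.021]
wrist_force: [9.1, -1.3, -6.3]
opening: -0.3
```

```bash
python3 -c "
from h import *
w=b2w(-11.5,120);print(w);go(w[0],w[1],110)
im=get_image('top'); cv2.imwrite('pics/top4z.png',cv2.resize(im['pixels'][170:265,315:480],None,fx=4.8,fy=4.8,interpolation=cv2.INTER_CUBIC))
im=get_image('scene');cv2.imwrite('pics/scene4z.png',cv2.resize(im['pixels'][100:260,320:480],None,fx=3.7,fy=3.7,interpolation=cv2.INTER_CUBIC))
"
```

```text
[426.58284988 -15.48084345]
t 6.07 pos [430.6 -15.1 110.8] body [ -7.6 120.7] yaw 1.496 F [ 9.1 -1.3 -6.3] shift cm [-0.07 -0.39  0.08] twist -0.002
```

View pics/scene4z.png

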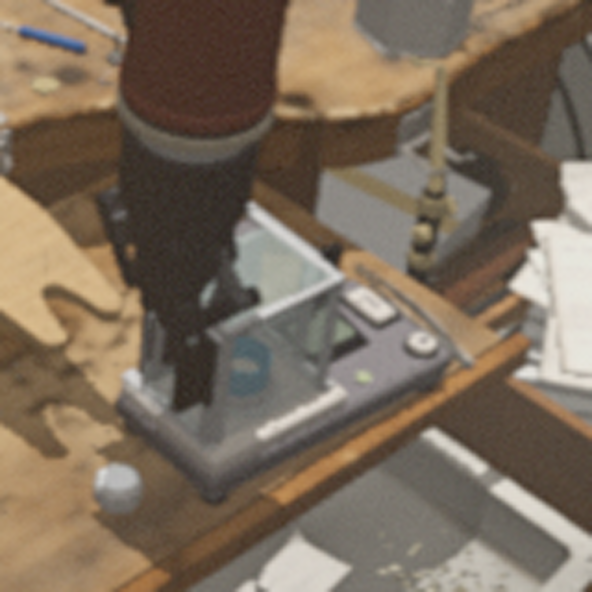

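Emit:
send_rows --steps '[[[0,0.5,0,0,1],[0,0.5,0,0,1],[0,0.3,-1.0,0,1],[0,0.3,-2.5,0,1],[0,0,-3,0,1],[0,0,-3,0,1],[0,0,-2,0,1],[0,0,0,0,1]]]'

```text
t: 6.83
tool_pos: [439.7, -13.8, 232.6]
orientation: [0.732, 0.681, 0.011, 0.017]
wrist_force: [0.7, 0.1, -0.2]
opening: 0.2
```

```bash
python3 -c "
from h import *
w=b2w(28,-24);print(w);go(w[0],w[1],210)"
```

```text
[ 455.47498278 -161.97826546]
t 6.83 pos [439.7 -13.8 232.6] body [  1.4 122.7] yaw 1.498 F [ 0.7  0.1 -0.2] shift cm [-14.67   2.66   2.26] twist -0.0
```

Emit:
send_rows --steps '[[[-3.0,0.5,0,0,1],[-3.0,0.5,0,0,1],[-3.0,0.5,0,0,1],[-2.5,0.5,0,0,1],[-1.5,0.3,0,0,1],[0,0,0,0,1],[0,0,0,0,1]]]'

```text
t: 7.42
tool_pos: [454.1, -148.7, 238.1]
orientation: [0.731, 0.682, 0.011, 0.018]
wrist_force: [-0.2, 0.3, -0.4]
opening: -0.1
```

```bash
python3 -c "
from h import *
w=b2w(28,-23);print(w);go(w[0],w[1],150)
im=get_image('top'); cv2.imwrite('pics/top5z.png',cv2.resize(im['pixels'][170:265,315:480],None,fx=4.8,fy=4.8,interpolation=cv2.INTER_CUBIC))
P=cloud(im);X,Y,Z=P[...,0],P[...,1],P[...,2]
c,s=np.cos(TH),np.sin(TH); dx,dy=X-O[0],Y-O[1]; bx=c*dx+s*dy; by=-s*dx+c*dy
m=(by>108)&(by<128)&(Z>118)&(Z<134)&(bx>-60)&(bx<60)
print(np.c_[bx[m],by[m],Z[m]].round(0).astype(int).tolist())
"
```

```text
[ 455.54791796 -160.98092878]
t 7.42 pos [ 454.1 -148.7  238.1] body [ 25.6 -10.9] yaw 1.503 F [-0.2  0.3 -0.4] shift cm [-1.21  0.23  8.81] twist 0.005
[[-23, 124, 125], [-25, 124, 129], [-24, 122, 129], [-24, 120, 129], [-24, 118, 129], [-24, 116, 124], [-24, 114, 130], [-24, 112, 126], [-24, 110, 127], [-24, 108, 128], [-27, 126, 123], [-27, 124, 127], [-26, 122, 127], [-26, 120, 128], [-26, 118, 128], [-26, 116, 129], [-26, 114, 127], [-26, 112, 130], [-26, 110, 126], [-29, 126, 126], [-29, 124, 129], [-28, 122, 128], [-28, 120, 125], [-28, 118, 125], [-28, 116, 128], [-28, 114, 131], [-28, 112, 127], [-28, 110, 129], [-27, 108, 129], [-30, 123, 126], [-30, 122, 126], [-30, 120, 127], [-30, 118, 128], [-30, 116, 126], [-30, 114, 125], [-30, 112, 128], [-30, 110, 128], [-32, 115, 122], [-32, 111, 124]]
```

View pics/top5z.png

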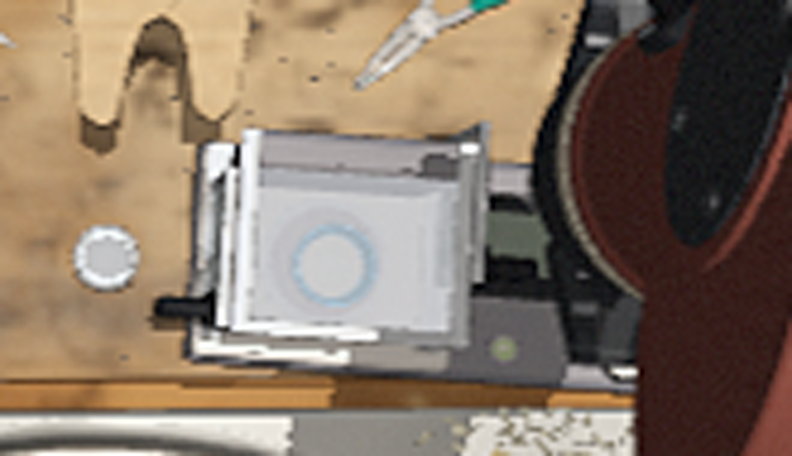

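Emit:
send_rows --steps '[[[-0.7,0.2,2.0,0,1],[-0.5,0,2.5,0,1],[0,0,2.5,0,1],[0,0,1.0,0,1],[0,0,0,0,1],[0,0,0,0,1]]]'

```text
t: 7.97
tool_pos: [459.8, -155.1, 157.6]
orientation: [0.728, 0.686, 0.012, 0.018]
wrist_force: [-0.1, 0.0, -0.1]
opening: 0.4
```

```bash
python3 -c "
from h import *
w=b2w(28,-23);print(w);go(w[0],w[1],110)
im=get_image('wrist'); cv2.imwrite('pics/wrist6.png',im['pixels'])"
```

```text
[ 455.54791796 -160.98092878]
t 7.97 pos [ 459.8 -155.1  157.6] body [ 31.8 -16.9] yaw 1.512 F [-0.1  0.  -0.1] shift cm [-0.61 -0.39  4.76] twist 0.014
```

View pics/wrist6.png

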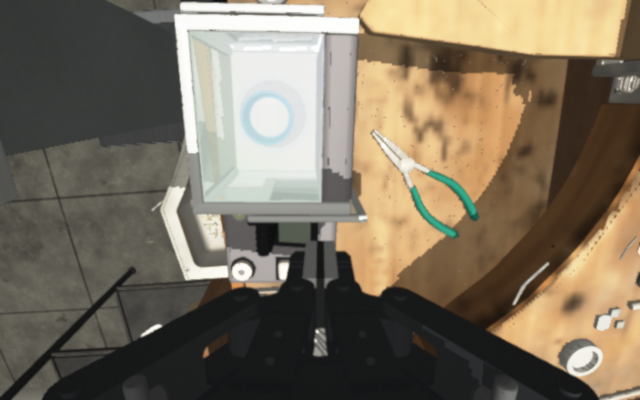

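Emit:
send_rows --steps '[[[-0.6,-0.2,0.5,0.014,1],[-0.1,0,1.2,0,1],[0,0,1.4,0,1],[0,-0.1,0.8,0,1],[0,0,0.2,0,1],[0,0,0,0,1]]]'

```text
t: 8.52
tool_pos: [460.8, -164.0, 118.2]
orientation: [0.733, 0.68, 0.013, 0.022]
wrist_force: [0.7, -0.3, 0.4]
opening: -0.2
```

```bash
python3 -c "
from h import *
w=b2w(20,-23);print(w);go(w[0],w[1],110)
im=get_image('wrist'); cv2.imwrite('pics/wrist7.png',im['pixels'])"
```

```text
[ 447.5692245  -160.39744733]
t 8.52 pos [ 460.8 -164.   118.2] body [ 33.5 -25.6] yaw 1.496 F [ 0.7 -0.3  0.4] shift cm [ 0.26 -1.35  0.82] twist -0.002
```

View pics/wrist7.png

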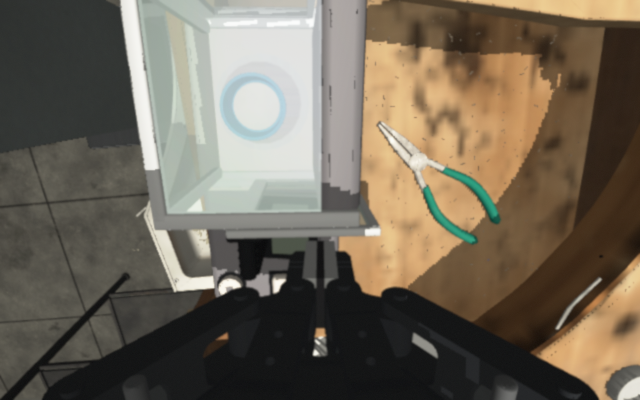

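Emit:
send_rows --steps '[[[0.1,-0.5,0.4,0,1],[0.1,-0.4,0.3,0,1],[0,-0.35,0.1,0,1],[0,-0.35,0,0,1],[0,-0.35,0,0,1],[0,-0.35,0,0,1],[0,-0.35,0,0,1],[0,-0.3,0,0,1]]]'

```text
t: 9.23
tool_pos: [431.0, -159.7, 110.1]
orientation: [0.733, 0.68, 0.014, 0.024]
wrist_force: [0.7, 0.5, -0.9]
opening: 0.1
```

```bash
python3 -c "
from h import *
w=b2w(-7.6,-23);print(w);go(w[0],w[1],110)"
```

```text
[ 420.04273204 -158.38443633]
t 9.23 pos [ 431.  -159.7  110.1] body [  3.4 -23.5] yaw 1.496 F [ 0.7  0.5 -0.9] shift cm [ 0.05 -1.1   0.01] twist -0.002
```

Emit:
send_rows --steps '[[[0,-0.3,0,0,1],[0,-0.25,0,0,1],[0,-0.2,0,0,1],[0,-0.2,0,0,1]]]'

```text
t: 9.57
tool_pos: [420.7, -158.9, 110.1]
orientation: [0.733, 0.68, 0.015, 0.025]
wrist_force: [0.5, 0.1, 0.2]
opening: -0.1
```

Emit:
send_rows --steps '[[[0,-0.15,0,0,1],[0,-0.15,0,0,1],[0,-0.15,0,0,1]]]'

```text
t: 9.82
tool_pos: [420.0, -158.8, 110.9]
orientation: [0.732, 0.68, 0.017, 0.028]
wrist_force: [8.4, -1.3, -6.3]
opening: 0.3
```

```bash
python3 -c "
from h import *
w=b2w(-7.6,-23);print(w);go(w[0],w[1],110)"
```

```text
[ 420.04273204 -158.38443633]
t 9.82 pos [ 420.  -158.8  110.9] body [ -7.6 -23.4] yaw 1.497 F [ 8.4 -1.3 -6.3] shift cm [0.04 0.   0.09] twist -0.001
```

Emit:
send_rows --steps '[[[0,0.5,0,0,1],[0,0.5,0,0,1],[0,0.3,-1.0,0,1],[0,0.3,-2.0,0,1],[0,0,-2.5,0,1],[0,0,-1.5,0,1],[0,0,0,0,1]]]'

```text
t: 10.4
tool_pos: [431.1, -158.1, 185.6]
orientation: [0.732, 0.681, 0.016, 0.025]
wrist_force: [0.1, -0.5, 0.8]
opening: -0.1
```

```bash
python3 -c "
from h import *
w=b2w(16,-90);print(w);go(w[0],w[1],90)"
```

```text
[ 438.69322063 -226.92726437]
t 10.4 pos [ 431.1 -158.1  185.6] body [  3.4 -21.9] yaw 1.498 F [ 0.1 -0.5  0.8] shift cm [-6.81  1.26  9.56] twist -0.0
```

Emit:
send_rows --steps '[[[-2.5,0.4,0,0,1],[-2.5,0.4,0,0,1],[-1.2,0.2,0,0,1],[-0.3,0,1.0,0,1],[0,0,2.0,0,1],[0,0,2.0,0,1],[0,0,0.5,0,1],[0,0,0,0,1]]]'

```text
t: 11.07
tool_pos: [440.2, -224.0, 129.6]
orientation: [0.731, 0.681, 0.016, 0.024]
wrist_force: [0.0, -0.1, 0.6]
opening: 0.0
```

```bash
python3 -c "
from h import *
w=b2w(16,-90);print(w);go(w[0],w[1],60)
im=get_image('wrist'); cv2.imwrite('pics/wrist8.png',im['pixels'])
im=get_image('top'); cv2.imwrite('pics/top8z.png',cv2.resize(im['pixels'][170:265,315:480],None,fx=4.8,fy=4.8,interpolation=cv2.INTER_CUBIC))
P=cloud(im);X,Y,Z=P[...,0],P[...,1],P[...,2]
c,s=np.cos(TH),np.sin(TH); dx,dy=X-O[0],Y-O[1]; bx=c*dx+s*dy; by=-s*dx+c*dy
for m in ((by>108)&(by<128)&(Z>118)&(Z<134)&(bx>-60)&(bx<60),(by<-12)&(by>-32)&(Z>118)&(Z<134)&(bx>-60)&(bx<60)):
  print(m.sum(),bx[m].min(),np.median(bx[m]),bx[m].max())
"
```

```text
[ 438.69322063 -226.92726437]
t 11.07 pos [ 440.2 -224.   129.6] body [ 17.3 -87. ] yaw 1.5 F [ 0.  -0.1  0.6] shift cm [-0.3  -0.13  6.96] twist 0.002
40 -31.89197533358717 -27.119264756343362 -22.589042825369543
39 -32.05375690832513 -27.187668640781112 -22.717958648244668
```

View pics/wrist8.png

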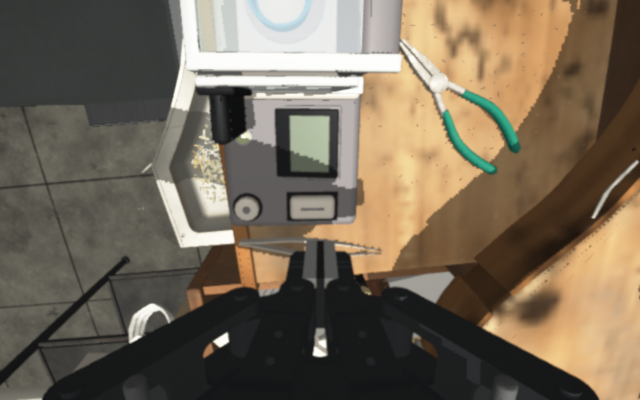

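View pics/top8z.png

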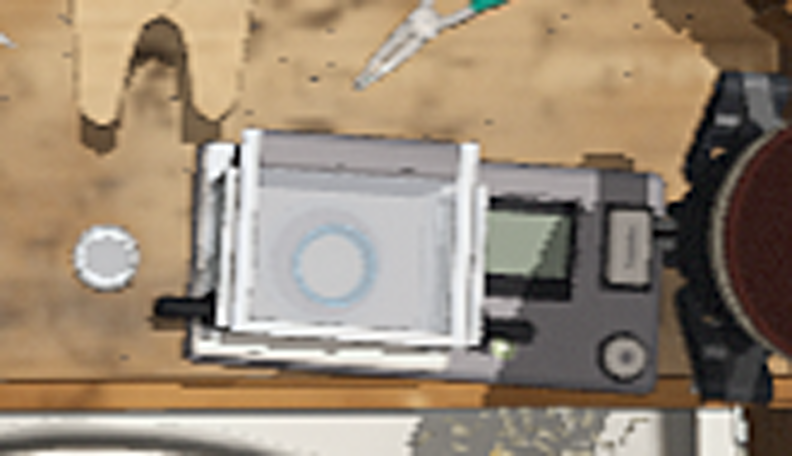

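Emit:
send_rows --steps '[[[-0.2,-0.1,1.5,0,1],[0,0,2.0,0,1],[0,-0.1,1.8,0,1],[0,0,0.5,0,1],[0,0,0,0,1],[0,0,0,0,1]]]'

```text
t: 11.67
tool_pos: [446.3, -227.2, 77.9]
orientation: [0.731, 0.682, 0.018, 0.03]
wrist_force: [0.1, 0.1, 0.9]
opening: -0.3
```

```bash
python3 -c "
from h import *
w=b2w(16,-90);print(w);go(w[0],w[1],39)
im=get_image('wrist'); cv2.imwrite('pics/wrist9.png',im['pixels'])
s=get_state(); 
from scipy.spatial.transform import Rotation as R
print(R.from_quat(s['orientation']).as_matrix()[:,2])
"
```

```text
[ 438.69322063 -226.92726437]
t 11.67 pos [ 446.3 -227.2   77.9] body [ 23.6 -89.7] yaw 1.502 F [0.1 0.1 0.9] shift cm [-0.02 -0.76  3.89] twist 0.004
[ 0.06679992 -0.01926975 -0.9975803 ]
```

View pics/wrist9.png

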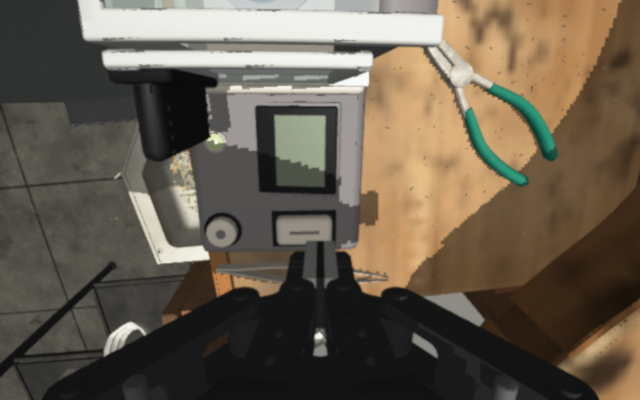

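Emit:
send_rows --steps '[[[0,-0.25,0.8,0,1],[0,-0.25,1.0,0,1],[0,-0.1,0.8,0,1],[0,0,0.3,0,1],[0,0,0,0,1]]]'

```text
t: 12.13
tool_pos: [443.8, -228.5, 49.2]
orientation: [0.731, 0.682, 0.018, 0.032]
wrist_force: [0.0, -0.4, 0.0]
opening: 0.2
```

```bash
python3 -c "
from h import *
w=b2w(20,-90);print(w);go(w[0],w[1],39)"
```

```text
[ 442.68256736 -227.2190051 ]
t 12.13 pos [ 443.8 -228.5   49.2] body [ 21.2 -91.2] yaw 1.501 F [ 0.  -0.4  0. ] shift cm [ 0.12 -0.12  1.02] twist 0.003
```

Emit:
send_rows --steps '[[[0.1,-0.1,0.3,0,1],[0,-0.05,0.2,0,1],[0,0,0.15,0,1],[0,0,0.15,0,1],[0,0,0.1,0,1]]]'

```text
t: 12.55
tool_pos: [442.9, -227.4, 39.2]
orientation: [0.731, 0.682, 0.018, 0.032]
wrist_force: [-0.3, -0.1, 1.4]
opening: 0.1
```

```bash
python3 -c "
from h import *
w=b2w(20,-90);print(w);go(w[0],w[1],35)"
```

```text
[ 442.68256736 -227.2190051 ]
t 12.55 pos [ 442.9 -227.4   39.2] body [ 20.3 -90.2] yaw 1.502 F [-0.3 -0.1  1.4] shift cm [ 0.02 -0.03  0.42] twist 0.004
```

Touching the key. Press the remaining 4 mm in small rows.

Emit:
send_rows --steps '[[[0,0,0.15,0,1],[0,0,0.15,0,1],[0,0,0.12,0,1]]]'

```text
t: 12.8
tool_pos: [443.1, -227.5, 35.1]
orientation: [0.731, 0.682, 0.018, 0.032]
wrist_force: [-5.7, 2.2, 13.9]
opening: -0.1
```

Emit:
send_rows --steps '[[[0,0,0.1,0,1],[0,0,0.1,0,1]]]'

```text
t: 12.97
tool_pos: [443.2, -227.6, 34.8]
orientation: [0.731, 0.682, 0.018, 0.032]
wrist_force: [-9.5, 4.5, 22.4]
opening: -0.2
```

```bash
python3 -c "
from h import *
w=b2w(20,-90);print(w);go(w[0],w[1],35)"
```

```text
[ 442.68256736 -227.2190051 ]
t 12.97 pos [ 443.2 -227.6   34.8] body [ 20.6 -90.3] yaw 1.501 F [-9.5  4.5 22.4] shift cm [ 0.03 -0.06 -0.02] twist 0.003
```

Emit:
send_rows --steps '[[[0,0,0.02,0,1],[0,0,0.02,0,1],[0,0,-0.3,0,1],[0,0,-0.5,0,1],[0,0,-1.0,0,1],[0,0,-2.0,0,1],[0,0,-3.0,0,1],[0,0,-3.0,0,1]]]'

```text
t: 13.63
tool_pos: [433.4, -223.2, 133.3]
orientation: [0.73, 0.682, 0.017, 0.027]
wrist_force: [0.7, -0.5, -0.2]
opening: -0.3
```

Emit:
send_rows --steps '[[[-1.5,0,-2,0,1],[-3,0,-1,0,1],[-3,0,0,0,1],[-3,0,0,0,1],[-3,0,0,0,1],[-3,0,0,0,1],[0,0,0,0,1],[0,0,0,0,1]]]'

```text
t: 14.3
tool_pos: [423.8, -395.0, 184.3]
orientation: [0.728, 0.684, 0.018, 0.037]
wrist_force: [1.0, 1.4, -0.7]
opening: -0.0
```

```bash
python3 -c "
from h import *
go(443,-400,200)
im=get_image('top'); cv2.imwrite('pics/top10z.png',cv2.resize(im['pixels'][150:265,315:480],None,fx=4.8,fy=4.8,interpolation=cv2.INTER_CUBIC))
P=cloud(im);X,Y,Z=P[...,0],P[...,1],P[...,2]
c,s=np.cos(TH),np.sin(TH); dx,dy=X-O[0],Y-O[1]; bx=c*dx+s*dy; by=-s*dx+c*dy
for m in ((by>108)&(by<128)&(Z>118)&(Z<134)&(bx>-60)&(bx<60),(by<-12)&(by>-32)&(Z>118)&(Z<134)&(bx>-60)&(bx<60)):
  print(m.sum(),bx[m].min(),np.median(bx[m]),bx[m].max())
for x,y in ((16,-90),(-34,-90)):
  m=(abs(bx-x)<5)&(abs(by-y)<5); print('key z',np.median(Z[m]),m.sum())
for t in ('tweezers','eye_loupe','tare_key','power_key'):
    for r in recognise(t,im)[:1]: print(t,r['position'],r['confidence'])
"
```

```text
t 14.3 pos [ 423.8 -395.   184.3] body [  13.4 -258.7] yaw 1.508 F [ 1.   1.4 -0.7] shift cm [-0.38  1.95 -1.57] twist 0.01
38 -31.90128176174192 -27.152060055126906 -22.51224387423425
39 -32.104412074634126 -27.165980654349312 -22.691986117590485
key z 38.38869252836338 20
key z 37.87761048394475 23
tweezers [426.1, -275.2, 12.7] 0.53
eye_loupe [437.3, 5.7, 21.2] 0.49
tare_key [440.7, -226.4, 35.2] 0.53
power_key [390.4, -226.7, 39.5] 0.6
```

View pics/top10z.png

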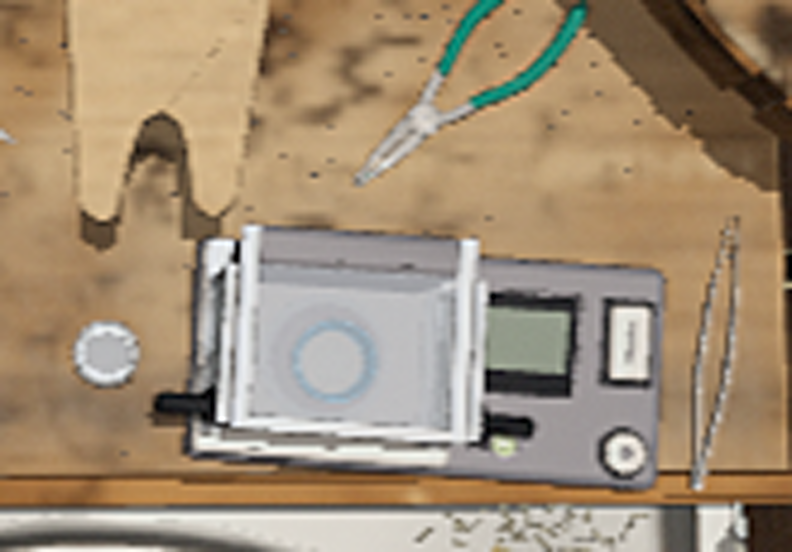

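Both handles are level at the front (at pixels (185,403) and (508,427)). The tare key is up at 38.4 mm, and the dish, loupe, tweezers and pliers have not moved. Handing in.

```bash
python3 -c "
from station import *
print(finish_job())"
```

```text
the job is handed in; nothing more can be done
None
```

I pushed both glass doors shut by their handles, then pressed the tare key down and let it come up. I handed the job in at about 14.4 s of the 48 s; no verdict was reported.

- **Doors:** I pushed each one slowly from behind its blade until it hit its stop. The highest wrist force I read was about 13 N. The depth picture afterwards put both handles at the same place, x = -27.2 mm in the balance's frame. They had started at about +6 mm (left) and -2 mm (right). I have no direct reading of the door joints, so "fully shut" rests on the stops and on the two sides matching.
- **Tare key:** I pressed it down about 4.4 mm to its bottom, with about 25 N at the wrist, and held it there for over 0.1 s. Afterwards its top measured 38.4 mm, against 39 mm when up.
- **Power key:** I never touched it; its top measures 37.9 mm.
- **Surroundings:** In the last top picture the dish, loupe, tweezers and pliers look unmoved. The box and burnisher were not in that crop, but the arm never went down near them. The gripper was well clear of everything.

Two checks were off:
- The recogniser's final tare key height was 35.2 mm, which disagrees with the depth reading of 38.4 mm. I trusted the depth reading because the recogniser is only good to about 4 mm.
- The tool tilted a few degrees near the inner edge of its reach. I moved the press point slightly to allow for it.

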